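# Show a reference block to the inspection camera

## Robot

A 6-joint arm with a two-finger parallel gripper is mounted at the origin on a cart in front of the work surface, level with it; the furniture and walls round the work are solid. World frame = base frame: x ahead of the robot, y to its left, z up, the work surface at z = 0. Lengths are in mm, angles in rad, forces in N, time in s.
With the tool pointing down it reaches from about 350 to 875 mm from the base axis. Payload 4.2 kg.
Tool frame: the origin (TCP) lies midway between the tips of the shut fingers; the grasp point (between the pads) lies 19 mm behind it; z points along the fingers, y is the line along which they close (so a half turn about z gives the same grasp; the last joint's range is limited). The gripper opens to 85 mm and grips with 20 to 120 N. Pads are 22 mm wide; open, the fingers measure 114 mm over their backs; the gripper's body (76 mm by 85 mm) begins 54 mm behind the grasp point. The pads swing forward as they close: fully open they stand 13 mm farther back than shut.
Start: joints at [-0.846, 0.385, 0.008, 0, -1.194, -0.259], TCP at [280.722, -558.385, 231.312] pointing down, gripper open.
Joint ranges: [-3.14, 3.14], [-1.21, 2.06], [-1.07, 1.41], [-3.16, 2.05], [-2.99, -0.16], [-3.1, 3.1]. Speed limits (rad/s): [2.79, 2.79, 3.14, 3.14, 3.14, 3.14].

## Interface

Orientations are given as a unit quaternion [x, y, z, w].
In Python, from bench import arm gives the robot as it stands. The module is installed in compiled form; this text tells all that it offers.
- The arm moves only by the shell command python3 -m handwheel 'ROWS' [OPENING]. ROWS is JSON, a list of rows, each an object of numbers: "x", "y", "z": the shift along the world's x, y, z each as a share of 20 cm, from -1 to 1; "ax", "ay", "az": the turn, a rotation vector about the world's x, y, z each as a share of 90 degrees, from -1 to 1. In form: [{"x": .., "y": .., "z": .., "ax": .., "ay": .., "az": ..}, ...]. A call has exactly 8 rows; each row shifts and turns the commanded pose from where the row before left it; what a row does not reach is not made up. A row lasts 1/10 s, in which the tool goes at most 50 mm and 8.59 degrees, less where a joint would pass 70% of its speed; a pose out of reach is approached as far as the arm can. A call with a number of a shift or a turn outside -1 to 1 is refused whole. A call with a gripper value outside its range is refused whole. OPENING is the opening, from -1 (shut) to 1 (fully open), set as the call begins (- or left out, the last holds). The fingers move at their own pace and stop on an object; the grip force is fixed at half the most. Time passes only in rows, so rows that do not move let the fingers close, or fill a call up. It gives the time, the measured TCP pose, the force, the opening and the grip force at its end, in the units of the state.
- arm.read_state(): the state, without advancing time (a new reading comes with each control period).
- arm.get_image(name): name is "side" or "top"; returns the picture (480x640x3 uint8, red, green, blue); there is no depth.
- arm.camera_params(name): a dict with "K" (3x3 intrinsics, pixels), "k1" (the pictures are not rectified: a ray, as slopes to the right and down, at radius r is drawn at 1 + k1 r^2 times it, then the intrinsics apply), "position" and "orientation" of the camera in the world. Camera axes: x right, y down, z forward; pixel columns grow to the right and rows downward; lengths in mm; the calibration is good to about 2 mm. A picture is of the moment at which its call begins. camera_params takes no time and is no camera call.
- arm.job_done(): hands the job in; it is judged then, once.
The state is a dict: "clock": time; "joints": joint angles; "joint_vel": joint speeds; "joint_efforts": joint torques, N m; "position": TCP position; "ee_rot": TCP orientation; "contact_force": force on the tool from outside, world axes, zero at the start; "wrist_torque": the same for the moment, N m; "gripper_width": finger opening in mm; "grasp_force": force on a finger pad.
Only numpy, scipy, OpenCV 4.12 (cv2) and the standard library are available. Lean on these libraries where they do the work, as an engineer would, in place of code of your own. Each camera call takes 0.05 s, during which the arm holds its last target. There are 200 camera calls.

## Task

Lock the camera stand first: swing its lock hook shut until it sits fully home round the stud. Then take the larger of the two round steel blocks out of the slotted wooden rack and hold it up in the air in front of the camera, its middle on the lens axis and 12 cm from the front of the lens, with its flat face square to the lens. The job finishes while you are still holding the block there, motionless; do not touch the camera with the block or shift the camera, and leave the other two plates in the rack and the things lying about the table where they are.

Things in the scene. Friction and masses are not known exactly. Their poses are not given: they have to be found in the camera images.
- block: the larger round block: bright steel disc, 60 mm diameter, 12 mm thick, 0.19 to 0.37 kg, standing on its rim in one of the three rack slots (which one varies). Origin at the lowest point of the rim; x is the disc's axis (normal to its flat faces), z is up through the disc's middle, which lies 30 mm above the origin. Its lower 25 mm are in the slot, the upper 35 mm stand free
- block_centre (a point): middle of the larger round block
- small_round: a smaller round steel disc, 44 mm diameter, 12 mm thick, standing in another slot of the rack; stays there. Axes as for the block
- square_plate: a square steel plate 50 x 50 x 12 mm standing in the remaining slot; stays there. Axes as for the block
- rack: fixed light wooden block 160 x 84 x 34 mm with three upright slots, 13.5 mm wide (along its x), 62 mm long (along y), 25 mm deep, 50 mm apart along its x (at -50, 0 and +50 mm). Origin at the centre of its underside, on the table. A tall fixed hardness tester stands at the right end of the table (world x from about 0.43, y below -0.5): keep the arm clear of it
- stand: fixed camera stand on a grey base plate 270 x 120 mm (x from -210 to +60 mm, top 10 mm high, with an aluminium plate on it up to 16 mm); the origin is on the table, z is up. The camera looks level along the stand's -x. A round post 20 mm thick stands at x = +35 mm, up to 228 mm high; a steel stud (12 mm thick, head 17 mm wide, top 32 mm high) stands at x = -175 mm, y = 0
- lens (a point): centre of the front of the lens of the camera, a grey box 46 mm square and 56 mm long with a black lens barrel 38 mm thick; 140 to 190 mm above the table (varies), on the stand's line y = 0, x = -60 mm. Its axes are those of the stand: the lens looks along -x. The head is clamped on the post and must not be shifted
- view_point (a point): imaginary point in the air on the lens axis, 120 mm in front of the lens (x = -180 mm of the stand), where the middle of the block belongs. Axes as for the stand
- hook (a joint): angle of the flat steel lock hook that swings level on the stand's base: 0 = closed against its stop, its open jaw round the stud, the hook lying along the stand's -x from its pivot; grows as it opens towards the stand's +y, to 1.5 rad. It starts at 0.8 to 1.4, turns with a light friction (about 1.5 N at the knob) and stays where it is left
- hook_pivot (a point): point on the hook's upright pivot axis (stand's x = -90 mm, y = 0), 28 mm above the table
- hook_knob (a point): top centre of the hook's upright black round knob, 12 mm thick, standing 36 mm above the hook's flat arm (from 26 to 62 mm above the table), 40 mm from the pivot axis
- oil: small bottle 39 x 39 x 108 mm standing on the table, a bystander. Origin under its middle
- slug: sawn steel round, 28 mm diameter, 16 mm high, on the table, a bystander
- parallel: ground steel bar 16 x 80 x 24 mm on the table, a bystander
- bar: notched steel test bar 10 x 55 x 10 mm lying on the table in front of the rack, a bystander
There are look-alikes about, which are no part of the job. Leave any turquoise look-alike of the block alone.

How it is judged (in metres and radians):
On the way, in this order (a step that is already met when the one before it is completed fails the run):
1. the hook is swung shut round its stud, with all plates still in the rack (value of joint hook below 0.08 rad and distance of block_centre from where it was at the start of the episode below 0.02 m), for 0.2 s.
2. the larger round block is gripped and lifted clear of the rack, the hook still shut (height (world z) of block_centre above 0.075 m and contact force between the fingers and block above 0.5 N and value of joint hook below 0.08 rad), for 0.2 s.
At the end, for the whole second after the job is handed in: Hook shut (below 0.08 rad). Larger round block held still by the fingers alone, its middle within 20 mm of the view point along the lens axis and 12 mm sideways and in height, face square to the lens within 0.15 rad. Other plates within 20 mm and camera within 6 mm of their places (value of joint hook below 0.08 rad and x of block_centre in the frame of view_point between -0.02 and 0.02 m and y of block_centre in the frame of view_point between -0.012 and 0.012 m and z of block_centre in the frame of view_point between -0.012 and 0.012 m and angle between the x axis of block and the x axis of view_point, either way round below 0.15 rad and contact force between the fingers and block above 0.5 N and contact force between block and stand below 0.1 N and contact force between block and rack below 0.1 N and linear speed of block below 0.02 m/s and angular speed of block below 0.2 rad/s and distance of each of small_round, square_plate from where it was at the start of the episode below 0.02 m and distance of lens from where it was at the start of the episode below 0.006 m); the arm keeps its last pose, push and grip.
It fails at once if one of the other plates in the rack is shifted by more than 20 mm (distance of any of small_round, square_plate from where it was at the start of the episode above 0.02 m).
It fails at once if the camera is shifted (distance of lens from where it was at the start of the episode above 0.006 m).
It fails at once if the block touches the camera or its stand (contact force between block and stand above 1 N).
It fails at once if a bystander is shifted by more than 20 mm (distance of any of oil, bar, slug, parallel from where it was at the start of the episode above 0.02 m).
It also fails if it takes over 56 s, if anything falls off the work surface, if the arm or the gripper's body presses on something with over 40 N, if the wrist force passes 120 N, or if a joint passes its speed limit or range.

## Working session

There is one attempt and no reset: what is moved stays moved. The work goes in short steps, Python scripts to look and compute and a shell command to move; the robot and the scene stay as the last step left them, time stands still between calls to the robot, and variables do not carry over. Pictures are saved under pics/ and viewed, at most 10 in all, crops included, and the job is handed in when it is done.

```bash
mkdir -p pics; cat > h.py <<'E'
from bench import arm
import numpy as np, cv2
from scipy.spatial.transform import Rotation as R
def cam(n):
    p=arm.camera_params(n); return np.array(p["K"],float),float(p["k1"]),np.array(p["position"],float),R.from_quat(p["orientation"]).as_matrix()
def ray(n,u,v):
    K,k1,c,M=cam(n); d=np.array([(u-K[0,2])/K[0,0],(v-K[1,2])/K[1,1]]); s=d.copy()
    for _ in range(30): s=d/(1+k1*(s@s))
    return c,M@np.array([s[0],s[1],1.])
def atz(n,u,v,z):
    c,d=ray(n,u,v); return c+d*(z-c[2])/d[2]
def proj(n,P):
    K,k1,c,M=cam(n); q=M.T@(np.array(P,float)-c); s=q[:2]/q[2]; s=s*(1+k1*(s@s)); return s*[K[0,0],K[1,1]]+[K[0,2],K[1,2]]
def tri(u1,u2):
    c1,d1=ray("top",*u1);c2,d2=ray("side",*u2)
    t=np.linalg.lstsq(np.c_[d1,-d2],c2-c1,rcond=None)[0]; a=c1+d1*t[0];b=c2+d2*t[1]; return (a+b)/2,np.linalg.norm(a-b)
def snap(n,f,crop=None,sc=1):
    im=arm.get_image(n)[:,:,::-1].copy(); cv2.imwrite("raw_%s.png"%n,im)
    if crop: x0,y0,x1,y1=crop; im=im[y0:y1,x0:x1]
    im=cv2.resize(im,None,fx=sc,fy=sc,interpolation=cv2.INTER_CUBIC); cv2.imwrite("pics/"+f,im)
E
python3 - <<'E'
from h import *
snap("top","t1.png");snap("side","s1.png")
for n in("top","side"): print(arm.camera_params(n))
print(arm.read_state())
E
```

```text
{'K': array([[621.6834425 ,   0.        , 318.64897605],
       [  0.        , 621.6834425 , 240.2613155 ],
       [  0.        ,   0.        ,   1.        ]]), 'k1': 0.006398649275551737, 'position': array([ 365.06611484,  136.4555875 , 1168.2623227 ]), 'orientation': array([ 0.70900393, -0.69950357,  0.06944095, -0.05644584])}
{'K': array([[537.32547277,   0.        , 324.16818982],
       [  0.        , 537.32547277, 242.29015693],
       [  0.        ,   0.        ,   1.        ]]), 'k1': -0.14236916788989465, 'position': array([584.77239217, 847.59686527, 745.85544848]), 'orientation': array([ 0.02249866,  0.90967353, -0.41438001, -0.01664576])}
{'clock': 0.1, 'joints': array([-8.46385605e-01,  3.85499904e-01,  6.74999716e-03, -4.02924548e-04,
       -1.19404801e+00, -2.58617462e-01]), 'joint_vel': array([-0.00071263, -0.00056084,  0.00421201,  0.00198324, -0.00198475,
       -0.00030314]), 'joint_efforts': array([-2.03210866e-04, -3.93320346e+01,  1.88930297e+01,  4.19784173e+00,
       -2.52263155e-03, -2.92749419e-06]), 'position': array([ 280.4803562 , -557.93059724,  230.31864901]), 'ee_rot': array([-2.30724495e-01,  9.73018587e-01,  9.70699690e-04, -3.07246066e-04]), 'contact_force': array([-0.07429747, -0.14949668,  0.01317998]), 'wrist_torque': array([ 0.01508792, -0.00426308,  0.01647284]), 'grasp_force': 0.0, 'gripper_width': 85.19229397121413}
```

View pics/t1.png

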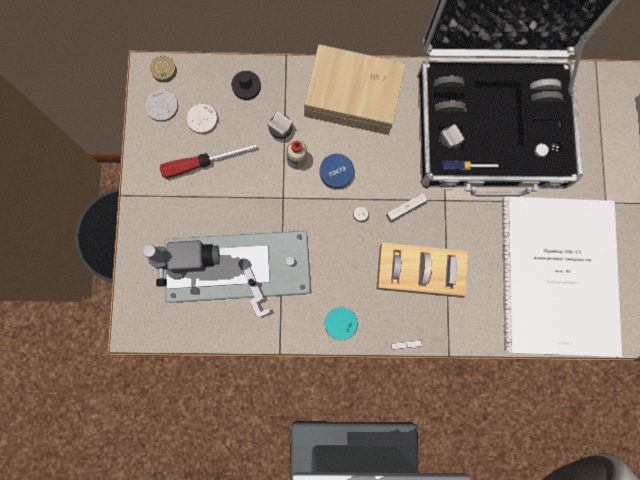

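View pics/s1.png

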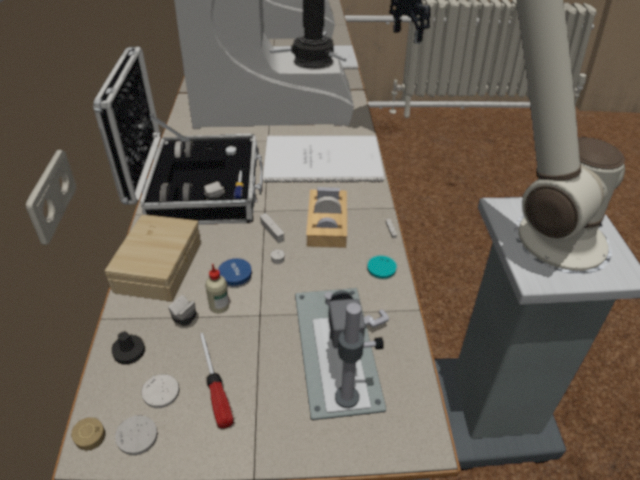

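The top view has image up = +x and image right = −y. It shows the stand at u 145-310, v 232-302, with its post on the left and the hook open downward. The rack is at u 378-468, v 243-297, and the larger disc looks to be in the middle slot. In the side view the stand is at (340,350) and the rack at (327,217). I'll zoom in on both.

```bash
python3 - <<'E'
import cv2,numpy as np
t=cv2.imread("raw_top.png");s=cv2.imread("raw_side.png")
def c(im,x0,y0,w,h,k): return cv2.resize(im[y0:y0+h,x0:x0+w],None,fx=k,fy=k,interpolation=cv2.INTER_CUBIC)
a=c(t,140,225,200,100,4); cv2.imwrite("pics/tc.png",a)   # stand
b=np.hstack([c(t,370,235,110,70,4)[:, :400], cv2.resize(s[180:250,290:360],(280,280),interpolation=cv2.INTER_CUBIC)])
cv2.imwrite("pics/rc.png",b)
cv2.imwrite("pics/sc.png",c(s,290,280,110,140,4))
E
```

```text
(no output)
```

View pics/tc.png

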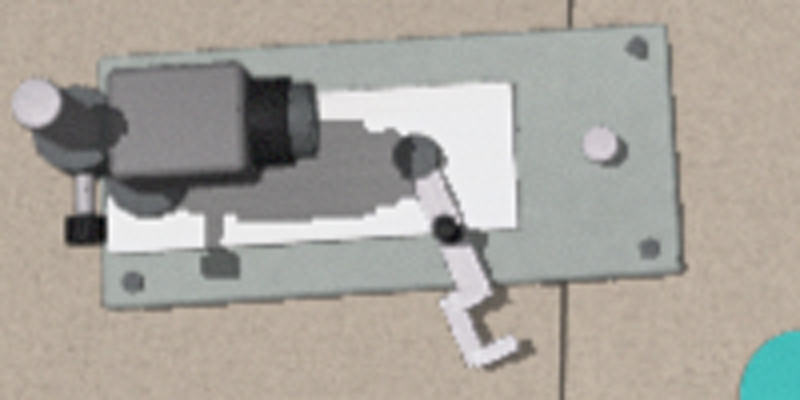

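View pics/rc.png

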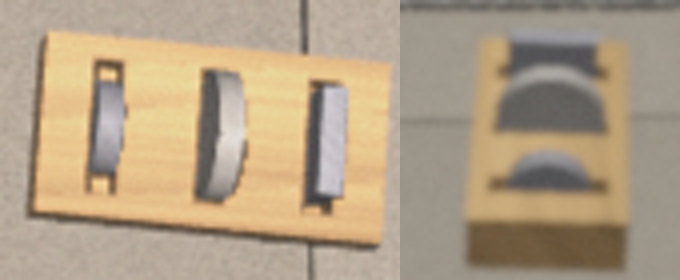

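View pics/sc.png

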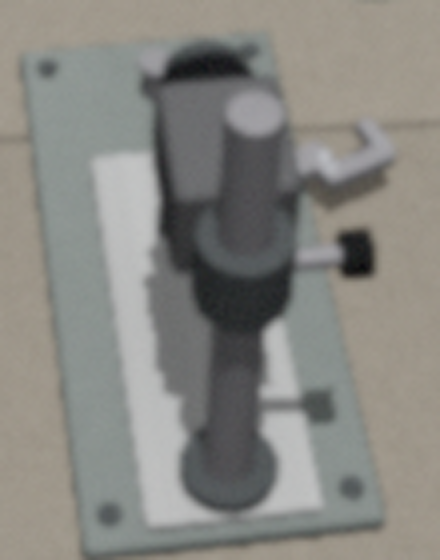

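The larger disc is in the middle slot (tallest arc, about 124 px of 4x crop long). The knob is at crop (447,229) and the stud at (600,144). Next I'll fit the stand pose, the rack pose and the lens height.

```bash
python3 - <<'E'
from h import *
from scipy.optimize import least_squares
T=lambda p:(p[0]/4+140,p[1]/4+225); S=lambda p:(p[0]/4+290,p[1]/4+280)
loc=[(60,-60),(-210,-60),(-210,60),(60,60)]
tc=[T(p) for p in [(100,58),(665,27),(682,270),(105,306)]]
sc=[S(p) for p in [(88,552),(22,55),(270,40),(380,525)]]
tw=np.array([atz("top",*p,10)[:2] for p in tc]); sw=np.array([atz("side",*p,10)[:2] for p in sc])
print("edges",[np.linalg.norm(tw[i]-tw[(i+1)%4]).round(1) for i in range(4)],[np.linalg.norm(sw[i]-sw[(i+1)%4]).round(1) for i in range(4)])
def W(q,p): c,s=np.cos(q[2]),np.sin(q[2]); return np.array([q[0]+c*p[0]-s*p[1],q[1]+s*p[0]+c*p[1]])
def fit(loc,obs): return least_squares(lambda q:np.concatenate([W(q,l)-o for l,o in zip(loc,obs)]),[500,250,1.5]).x
qt=fit(loc,tw);qs=fit(loc,sw);print("stand top",qt,"side",qs)
q=fit(loc+loc+[(-175,0)]*2,list(tw)+list(sw)+[atz("top",*T((600,143)),32)[:2]]*2);print("stand",q)
print("stud meas",atz("top",*T((600,143)),32),"pred",W(q,(-175,0)))
k=atz("top",*T((447,229)),62)[:2]; pv=W(q,(-90,0)); d=k-pv; c,s=np.cos(q[2]),np.sin(q[2]); l=np.array([c*d[0]+s*d[1],-s*d[0]+c*d[1]])
print("knob",k,"pivot",pv,"r",np.linalg.norm(l),"ang",np.arctan2(l[1],-l[0]))
print("posttop",proj("top",[*W(q,(35,0)),228]),T((37,104)),proj("side",[*W(q,(35,0)),228]),S((253,112)))
a=np.linspace(0,2*np.pi,60)
for h in range(140,195,10):
    L=np.array([proj("top",[*W(q,(-60,19*np.cos(t))),h+19*np.sin(t)]) for t in a]);L=(L-[140,225])*4
    M=np.array([proj("side",[*W(q,(-60,19*np.cos(t))),h+19*np.sin(t)]) for t in a]);M=(M-[290,280])*4
    print(h,"topcrop",L.min(0).round(),L.max(0).round(),"sidecrop",M.min(0).round(),M.max(0).round())
rc=[(48,30),(392,62),(380,245),(30,213)]
rw=np.array([atz("top",p[0]/4+370,p[1]/4+235,34)[:2] for p in rc])
print("rack edges",[np.linalg.norm(rw[i]-rw[(i+1)%4]).round(1) for i in range(4)])
r=fit([(80,-42),(-80,-42),(-80,42),(80,42)],rw);print("rack",r, "res",[ (W(r,l)-o).round(1) for l,o in zip([(80,-42),(-80,-42),(-80,42),(80,42)],rw)])
for x in(-50,0,50):
  for y in(-31,31): print(x,y,(proj("top",[*W(r,(x,y)),34])-[370,235])*4)
m=[proj("top",[*W(r,(x,30*np.cos(t))),34-4+30*np.sin(t)+5]) for t in np.linspace(.1,3.04,9) for x in(-6,6)]
print("disc",((np.array(m)-[370,235])*4).round().tolist())
# side rack corners pred
print("side rack",[((proj("side",[*W(r,l),34])-[290,180])*4).round().tolist() for l in [(80,-42),(-80,-42),(-80,42),(80,42)]])
E
```

```text
edges [np.float64(266.5), np.float64(115.7), np.float64(267.5), np.float64(116.8)] [np.float64(265.2), np.float64(117.8), np.float64(263.6), np.float64(113.9)]
stand top [516.9490065  343.10392386   1.64536248] side [518.56808472 352.28672342   1.63800705]
stand [517.85168833 346.88785249   1.64196491]
stud meas [530.75222312 169.10490604  32.        ] pred [530.29567879 172.33085005]
knob [486.67726607 235.60262275] pivot [524.25145485 257.1156798 ] r 43.297012440965425 ang 1.121974712360787
posttop [146.78878562 250.11837068] (149.25, 251.0) [353.35014429 306.82700172] (353.25, 308.0)
140 topcrop [303.  76.] [316. 167.] sidecrop [152.  44.] [250. 112.]
150 topcrop [300.  72.] [313. 164.] sidecrop [153.  26.] [252.  95.]
160 topcrop [296.  68.] [310. 161.] sidecrop [153.   7.] [253.  77.]
170 topcrop [292.  64.] [306. 157.] sidecrop [154. -12.] [254.  59.]
180 topcrop [289.  59.] [303. 154.] sidecrop [154. -32.] [255.  41.]
190 topcrop [285.  55.] [299. 150.] sidecrop [155. -52.] [257.  22.]
rack edges [np.float64(160.4), np.float64(85.4), np.float64(161.0), np.float64(85.7)]
rack [518.26924965 -76.64604626   1.48796089] res [array([-0.4,  0.5]), array([-1.,  1.]), array([ 0.3, -0.2]), array([ 1.1, -1.3])]
-50 -31 [324.26424083  81.20312246]
-50 31 [316.64875963 214.11691958]
0 -31 [216.85566832  70.80175279]
0 31 [208.19708961 203.61383107]
50 -31 [109.45555274  60.40141527]
50 31 [ 99.75403062 193.11506999]
disc [[223.0, 201.0], [197.0, 199.0], [228.0, 192.0], [201.0, 190.0], [232.0, 176.0], [206.0, 173.0], [236.0, 153.0], [210.0, 151.0], [239.0, 129.0], [212.0, 127.0], [239.0, 106.0], [213.0, 104.0], [238.0, 88.0], [212.0, 85.0], [235.0, 76.0], [209.0, 74.0], [231.0, 73.0], [205.0, 71.0]]
side rack [[65.0, 212.0], [80.0, 32.0], [227.0, 36.0], [229.0, 216.0]]
```

Lens height is about 148 mm, so the view point is about (530, 165.5, 148). The larger disc is at the rack's middle, (518, −76.6). The knob is at about (487, 236) and needs to reach (527, 215). I'll cage the knob between loosely open fingers, with the tool leaning away from the camera. Travel comes first.

```bash
python3 -m handwheel '[{"x":0.04,"y":0.2,"az":0.033},{"x":0.04,"y":0.2,"az":0.033},{"x":0.04,"y":0.2,"az":0.033},{"x":0.04,"y":0.2,"az":0.033},{"x":0.04,"y":0.2,"az":0.033},{"x":0.04,"y":0.2,"az":0.033},{"x":0.04,"y":0.2,"az":0.033},{"x":0.04,"y":0.2,"az":0.033}]' -0.3
python3 -m handwheel '[{"x":0.04,"y":0.22,"ax":0.03},{"x":0.04,"y":0.22,"ax":0.03},{"x":0.04,"y":0.22,"ax":0.03},{"x":0.04,"y":0.22,"ax":0.03},{"x":0.04,"y":0.22,"ax":0.03},{"x":0.04,"y":0.22,"ax":0.03},{"x":0.04,"y":0.22,"ax":0.03},{"x":0.04,"y":0.22,"ax":0.03}]'
```

```text
invalid input at $[0]: expected keys x, y, z, ax, ay, az
invalid input at $[0]: expected keys x, y, z, ax, ay, az
```

```bash
python3 -m handwheel '[{"x":0.04,"y":0.2,"z":0,"ax":0,"ay":0,"az":0.033},{"x":0.04,"y":0.2,"z":0,"ax":0,"ay":0,"az":0.033},{"x":0.04,"y":0.2,"z":0,"ax":0,"ay":0,"az":0.033},{"x":0.04,"y":0.2,"z":0,"ax":0,"ay":0,"az":0.033},{"x":0.04,"y":0.2,"z":0,"ax":0,"ay":0,"az":0.033},{"x":0.04,"y":0.2,"z":0,"ax":0,"ay":0,"az":0.033},{"x":0.04,"y":0.2,"z":0,"ax":0,"ay":0,"az":0.033},{"x":0.04,"y":0.2,"z":0,"ax":0,"ay":0,"az":0.033}]' -0.3
python3 -m handwheel '[{"x":0.04,"y":0.22,"z":0,"ax":0.03,"ay":0,"az":0},{"x":0.04,"y":0.22,"z":0,"ax":0.03,"ay":0,"az":0},{"x":0.04,"y":0.22,"z":0,"ax":0.03,"ay":0,"az":0},{"x":0.04,"y":0.22,"z":0,"ax":0.03,"ay":0,"az":0},{"x":0.04,"y":0.22,"z":0,"ax":0.03,"ay":0,"az":0},{"x":0.04,"y":0.22,"z":0,"ax":0.03,"ay":0,"az":0},{"x":0.04,"y":0.22,"z":0,"ax":0.03,"ay":0,"az":0},{"x":0.04,"y":0.22,"z":0,"ax":0.03,"ay":0,"az":0}]'
```

```text
clock: 0.9
position: [344.4, -236.7, 231.1]
ee_rot: [-0.427, 0.904, 0.0, -0.0]
contact_force: [0.9, 0.1, -0.0]
gripper_width: 29.9
grasp_force: 0.0
clock: 1.7
position: [408.5, 115.5, 231.3]
ee_rot: [-0.419, 0.888, 0.17, 0.08]
contact_force: [-0.1, -0.5, -0.1]
gripper_width: 30.1
grasp_force: 0.0
```

```bash
python3 -m handwheel '[{"x":0.05,"y":0.08,"z":-0.06,"ax":0,"ay":0,"az":0},{"x":0.05,"y":0.08,"z":-0.08,"ax":0,"ay":0,"az":0},{"x":0.05,"y":0.08,"z":-0.08,"ax":0,"ay":0,"az":0},{"x":0.05,"y":0.08,"z":-0.08,"ax":0,"ay":0,"az":0},{"x":0.05,"y":0.08,"z":-0.08,"ax":0,"ay":0,"az":0},{"x":0.05,"y":0.08,"z":-0.08,"ax":0,"ay":0,"az":0},{"x":0.05,"y":0.08,"z":-0.08,"ax":0,"ay":0,"az":0},{"x":0.04,"y":0.04,"z":-0.16,"ax":0,"ay":0,"az":0}]'
python3 - <<'E'
from h import *
st=arm.read_state();P=st["position"];M=R.from_quat(st["ee_rot"]).as_matrix();print(P,M[:,1],M[:,2])
a=arm.get_image("top")[:,:,::-1];b=arm.get_image("side")[:,:,::-1]
A=cv2.resize(a[215:335,180:300],(500,500),interpolation=cv2.INTER_CUBIC);B=cv2.resize(b[260:400,290:400],(393,500),interpolation=cv2.INTER_CUBIC)
A=A[:,:400].copy()
cv2.imwrite("pics/k1.png",np.hstack([A,B]))
print("tcp px",(proj("top",P)-[180,215])*500/120,(proj("side",P)-[290,260])*500/140)
E
```

```text
clock: 2.5
position: [488.5, 235.3, 92.2]
ee_rot: [-0.42, 0.888, 0.169, 0.082]
contact_force: [0.1, -0.8, 0.6]
gripper_width: 30.0
grasp_force: 0.0
[488.47598198 235.30758766  92.1534829 ] [-0.77293471  0.59055518  0.23198386] [ 0.00366923  0.3697794  -0.92911233]
tcp px [293.54840308 267.90033717] [239.82601903 127.92724059]
```

View pics/k1.png

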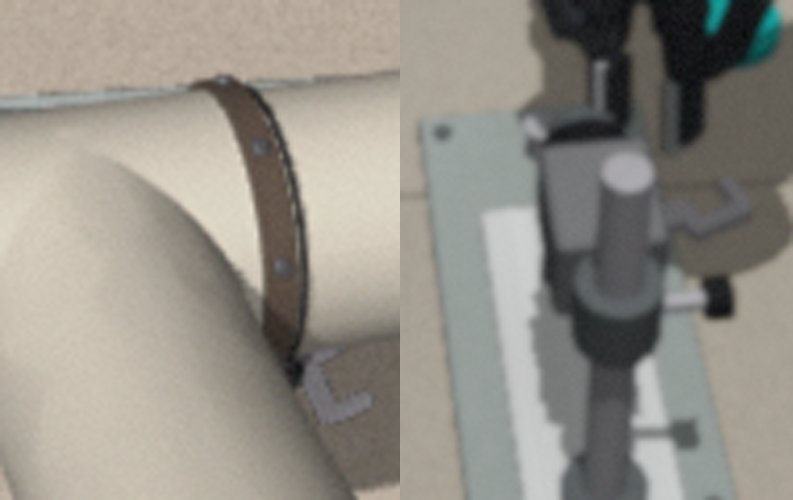

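The arm hides the knob from above and the camera hides it in the side view. The side view does show the fingertips straddling about the expected spot, at crop (613,120) and (685,145). Descending gently.

```bash
python3 -m handwheel '[{"x":0,"y":0.01,"z":-0.04,"ax":0,"ay":0,"az":0},{"x":0,"y":0,"z":-0.05,"ax":0,"ay":0,"az":0},{"x":0,"y":0,"z":-0.05,"ax":0,"ay":0,"az":0},{"x":0,"y":0,"z":-0.05,"ax":0,"ay":0,"az":0},{"x":0,"y":0,"z":-0.05,"ax":0,"ay":0,"az":0},{"x":0,"y":0,"z":-0.02,"ax":0,"ay":0,"az":0},{"x":0,"y":0,"z":0,"ax":0,"ay":0,"az":0},{"x":0,"y":0,"z":0,"ax":0,"ay":0,"az":0}]'
```

```text
clock: 3.4
position: [486.9, 235.6, 39.4]
ee_rot: [-0.419, 0.889, 0.169, 0.08]
contact_force: [0.7, 0.1, 0.6]
gripper_width: 29.6
grasp_force: 0.0
```

```bash
python3 -m handwheel '[{"x":0.04,"y":-0.03,"z":0,"ax":0,"ay":0,"az":0.03},{"x":0.04,"y":-0.03,"z":0,"ax":0,"ay":0,"az":0.03},{"x":0.03,"y":-0.01,"z":0,"ax":0,"ay":0,"az":0.03},{"x":0.025,"y":-0.01,"z":0,"ax":0,"ay":0,"az":0.03},{"x":0.025,"y":-0.003,"z":0,"ax":0,"ay":0,"az":0.03},{"x":0.025,"y":-0.002,"z":0,"ax":0,"ay":0,"az":0.03},{"x":0.02,"y":-0.003,"z":0,"ax":0,"ay":0,"az":0.03},{"x":0.02,"y":-0.002,"z":0,"ax":0,"ay":0,"az":0.03}]'
```

```text
clock: 4.2
position: [530.7, 217.4, 39.5]
ee_rot: [-0.579, 0.794, 0.182, 0.046]
contact_force: [-2.8, 0.4, 0.1]
gripper_width: 30.0
grasp_force: 1.0
```

Contact: about 2.8 N, which fits hook friction. I'll keep pushing until it meets the stop.

```bash
python3 -m handwheel '[{"x":0.01,"y":0,"z":0,"ax":0,"ay":0,"az":0},{"x":0.01,"y":0,"z":0,"ax":0,"ay":0,"az":0},{"x":0.005,"y":0,"z":0,"ax":0,"ay":0,"az":0},{"x":0,"y":0,"z":0,"ax":0,"ay":0,"az":0},{"x":0,"y":0,"z":0,"ax":0,"ay":0,"az":0},{"x":0,"y":0,"z":0,"ax":0,"ay":0,"az":0},{"x":0,"y":0,"z":0,"ax":0,"ay":0,"az":0},{"x":0,"y":0,"z":0,"ax":0,"ay":0,"az":0}]'
```

```text
clock: 5.0
position: [533.4, 217.3, 39.2]
ee_rot: [-0.577, 0.794, 0.183, 0.044]
contact_force: [-7.1, -1.0, 2.6]
gripper_width: 29.7
grasp_force: 3.4
```

```bash
python3 -m handwheel '[{"x":0.01,"y":0,"z":0,"ax":0,"ay":0,"az":0},{"x":0.01,"y":0,"z":0,"ax":0,"ay":0,"az":0},{"x":0,"y":0,"z":0,"ax":0,"ay":0,"az":0},{"x":0,"y":0,"z":0,"ax":0,"ay":0,"az":0},{"x":0,"y":0,"z":0,"ax":0,"ay":0,"az":0},{"x":0,"y":0,"z":0,"ax":0,"ay":0,"az":0},{"x":0,"y":0,"z":0,"ax":0,"ay":0,"az":0},{"x":0,"y":0,"z":0,"ax":0,"ay":0,"az":0}]'
```

```text
clock: 5.8
position: [533.6, 217.3, 39.0]
ee_rot: [-0.577, 0.794, 0.186, 0.04]
contact_force: [-13.3, 0.9, 6.4]
gripper_width: 29.8
grasp_force: 6.9
```

At the stop: the command moved 4 mm, the tool moved 0.2 mm, and the force doubled. I'll back off and lift straight out.

```bash
python3 -m handwheel '[{"x":-0.05,"y":0,"z":0,"ax":0,"ay":0,"az":0},{"x":0,"y":0,"z":0,"ax":0,"ay":0,"az":0},{"x":0,"y":0,"z":0.12,"ax":0,"ay":0,"az":0},{"x":0,"y":0,"z":0.15,"ax":0,"ay":0,"az":0},{"x":0,"y":-0.05,"z":0.2,"ax":0,"ay":0,"az":0},{"x":0,"y":-0.1,"z":0.1,"ax":0,"ay":0,"az":-0.08},{"x":0,"y":-0.15,"z":0,"ax":0,"ay":0,"az":-0.08},{"x":0,"y":-0.2,"z":0,"ax":0,"ay":0,"az":-0.08}]'
python3 -m handwheel '[{"x":0,"y":-0.2,"z":0,"ax":-0.06,"ay":0,"az":0},{"x":0,"y":-0.2,"z":0,"ax":-0.06,"ay":0,"az":0},{"x":0,"y":-0.2,"z":0,"ax":-0.06,"ay":0,"az":0},{"x":0,"y":-0.15,"z":0,"ax":-0.06,"ay":0,"az":0},{"x":0,"y":-0.15,"z":0,"ax":0,"ay":0,"az":-0.09},{"x":0,"y":-0.05,"z":0,"ax":0,"ay":0,"az":-0.09},{"x":0,"y":0,"z":0,"ax":0,"ay":0,"az":-0.09},{"x":0,"y":0,"z":0,"ax":0,"ay":0,"az":-0.09}]'
python3 - <<'E'
from h import *
st=arm.read_state();M=R.from_quat(st["ee_rot"]).as_matrix();print(st["position"],np.degrees(np.arctan2(M[1,1],M[0,1])),M[:,2])
a=arm.get_image("top")[:,:,::-1];b=arm.get_image("side")[:,:,::-1]
cv2.imwrite("raw_top2.png",a);cv2.imwrite("raw_side2.png",b)
A=cv2.resize(a[220:310,140:320],(800,400),interpolation=cv2.INTER_CUBIC)
cv2.imwrite("pics/h1.png",A)
E
```

```text
clock: 6.6
position: [532.5, 117.6, 155.2]
ee_rot: [-0.417, 0.889, 0.169, 0.083]
contact_force: [0.4, -1.5, 0.4]
gripper_width: 29.7
grasp_force: 0.0
clock: 7.4
position: [532.0, -72.9, 154.0]
ee_rot: [-0.153, 0.988, -0.0, 0.002]
contact_force: [-0.0, 0.4, -0.6]
gripper_width: 29.8
grasp_force: 0.0
[532.02462639 -72.94067602 153.95684754] 107.6267352584018 [ 3.57785193e-03  3.06395162e-04 -9.99993553e-01]
```

View pics/h1.png

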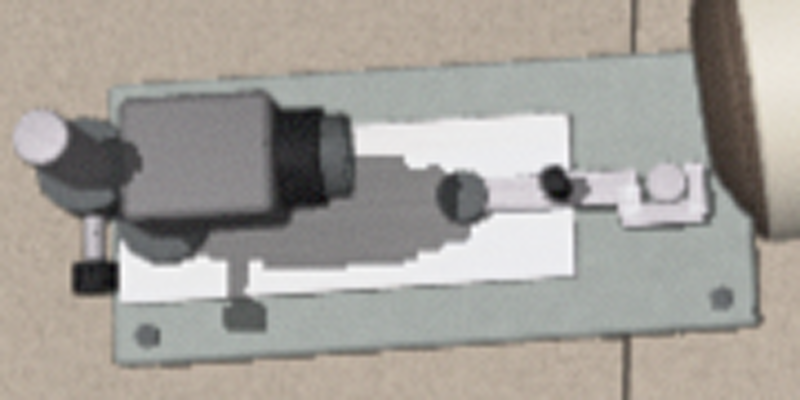

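The hook is shut, with its jaw round the stud at (667,183). Next I align over the block.

```bash
python3 -m handwheel '[{"x":-0.03,"y":-0.01,"z":0,"ax":0,"ay":0,"az":-0.083},{"x":-0.03,"y":-0.01,"z":0,"ax":0,"ay":0,"az":-0.083},{"x":-0.01,"y":0,"z":0,"ax":0,"ay":0,"az":-0.083},{"x":0,"y":0,"z":-0.1,"ax":0,"ay":0,"az":0},{"x":0,"y":0,"z":-0.15,"ax":0,"ay":0,"az":0},{"x":0,"y":0,"z":-0.1,"ax":0,"ay":0,"az":0},{"x":0,"y":0,"z":0,"ax":0,"ay":0,"az":0},{"x":0,"y":0,"z":0,"ax":0,"ay":0,"az":0}]'
python3 - <<'E'
from h import *
st=arm.read_state();P=st["position"];M=R.from_quat(st["ee_rot"]).as_matrix();print(P,np.degrees(np.arctan2(M[1,1],M[0,1])),M[:,2])
b=arm.get_image("side")[:,:,::-1]
B=cv2.resize(b[130:260,260:400],None,fx=4,fy=4,interpolation=cv2.INTER_CUBIC);cv2.imwrite("pics/g1.png",B)
print((proj("side",P)-[260,130])*4)
k=atz("top",140+555/4.444,220+184/4.444,62);s=atz("top",140+667/4.444,220+183/4.444,32);print("knob",k,"stud",s)
E
```

```text
clock: 8.3
position: [517.6, -76.4, 83.8]
ee_rot: [0.037, 0.999, -0.0, 0.001]
contact_force: [-0.2, -0.4, 0.7]
gripper_width: 29.7
grasp_force: 0.0
[517.63166658 -76.36616931  83.84673139] 85.75975578976727 [ 1.25843753e-03 -3.05507023e-04 -9.99999161e-01]
[273.26958793 244.7181301 ]
knob [524.5363658  213.23909527  62.        ] stud [529.95527759 168.92308615  32.        ]
```

View pics/g1.png

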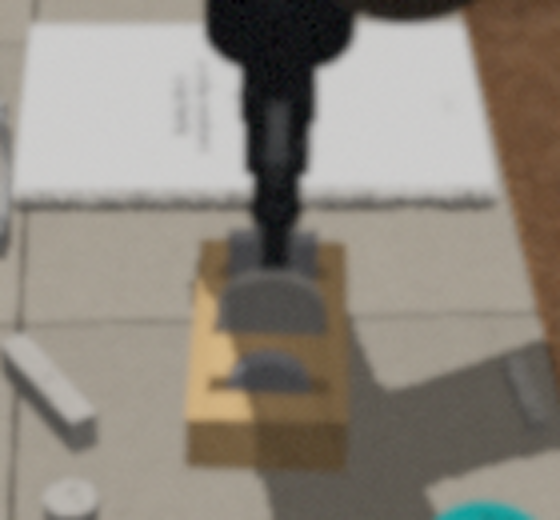

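Tool centred laterally over the middle disc (275 vs 272 px), the other plates clear. Descend and grip.

```bash
python3 -m handwheel '[{"x":0,"y":0,"z":-0.04,"ax":0,"ay":0,"az":0},{"x":0,"y":0,"z":-0.04,"ax":0,"ay":0,"az":0},{"x":0,"y":0,"z":-0.04,"ax":0,"ay":0,"az":0},{"x":0,"y":0,"z":-0.04,"ax":0,"ay":0,"az":0},{"x":0,"y":0,"z":-0.03,"ax":0,"ay":0,"az":0},{"x":0,"y":0,"z":-0.03,"ax":0,"ay":0,"az":0},{"x":0,"y":0,"z":0,"ax":0,"ay":0,"az":0},{"x":0,"y":0,"z":0,"ax":0,"ay":0,"az":0}]'
```

```text
clock: 9.15
position: [516.8, -76.4, 39.2]
ee_rot: [0.038, 0.999, -0.0, -0.0]
contact_force: [-0.5, -0.6, 0.0]
gripper_width: 29.9
grasp_force: 0.0
```

```bash
python3 -m handwheel '[{"x":0,"y":0,"z":0,"ax":0,"ay":0,"az":0},{"x":0,"y":0,"z":0,"ax":0,"ay":0,"az":0},{"x":0,"y":0,"z":0,"ax":0,"ay":0,"az":0},{"x":0,"y":0,"z":0,"ax":0,"ay":0,"az":0},{"x":0,"y":0,"z":0,"ax":0,"ay":0,"az":0},{"x":0,"y":0,"z":0,"ax":0,"ay":0,"az":0},{"x":0,"y":0,"z":0,"ax":0,"ay":0,"az":0},{"x":0,"y":0,"z":0,"ax":0,"ay":0,"az":0}]' -1
```

```text
clock: 9.95
position: [517.1, -76.2, 39.7]
ee_rot: [0.038, 0.999, 0.0, 0.0]
contact_force: [-0.2, 4.3, 4.4]
gripper_width: 10.9
grasp_force: 60.3
```

Gripped at 60 N on about 12 mm. Lifting.

```bash
python3 -m handwheel '[{"x":0,"y":0.004,"z":0.02,"ax":0,"ay":0,"az":0},{"x":0,"y":0,"z":0.03,"ax":0,"ay":0,"az":0},{"x":0,"y":0,"z":0.05,"ax":0,"ay":0,"az":0},{"x":0,"y":0,"z":0.08,"ax":0,"ay":0,"az":0},{"x":0,"y":0,"z":0.08,"ax":0,"ay":0,"az":0},{"x":0,"y":0,"z":0.1,"ax":0,"ay":0,"az":0},{"x":0,"y":0,"z":0.1,"ax":0,"ay":0,"az":0},{"x":0,"y":0,"z":0.09,"ax":0,"ay":0,"az":0}]'
```

```text
clock: 10.75
position: [516.4, -75.9, 150.7]
ee_rot: [0.038, 0.999, -0.0, 0.0]
contact_force: [0.2, -0.0, -3.1]
gripper_width: 11.0
grasp_force: 59.3
```

```bash
python3 -m handwheel '[{"x":0.01,"y":0.1,"z":0,"ax":0,"ay":0,"az":0.013},{"x":0.01,"y":0.15,"z":0,"ax":0,"ay":0,"az":0.013},{"x":0.01,"y":0.18,"z":0,"ax":0,"ay":0,"az":0.013},{"x":0.01,"y":0.18,"z":0,"ax":0,"ay":0,"az":0.013},{"x":0.01,"y":0.18,"z":0,"ax":0,"ay":0,"az":0.013},{"x":0.01,"y":0.18,"z":0,"ax":0,"ay":0,"az":0.013},{"x":0.01,"y":0.15,"z":-0.005,"ax":0,"ay":0,"az":0.013},{"x":0,"y":0.085,"z":-0.005,"ax":0,"ay":0,"az":0.002}]'
python3 -m handwheel '[{"x":0,"y":0,"z":0,"ax":0,"ay":0,"az":0},{"x":0,"y":0,"z":0,"ax":0,"ay":0,"az":0},{"x":0,"y":0,"z":0,"ax":0,"ay":0,"az":0},{"x":0,"y":0,"z":0,"ax":0,"ay":0,"az":0},{"x":0,"y":0,"z":0,"ax":0,"ay":0,"az":0},{"x":0,"y":0,"z":0,"ax":0,"ay":0,"az":0},{"x":0,"y":0,"z":0,"ax":0,"ay":0,"az":0},{"x":0,"y":0,"z":0,"ax":0,"ay":0,"az":0}]'
python3 - <<'E'
from h import *
st=arm.read_state();P=st["position"];M=R.from_quat(st["ee_rot"]).as_matrix();print(P,np.degrees(np.arctan2(M[1,1],M[0,1])),M[:,2])
a=arm.get_image("top")[:,:,::-1];b=arm.get_image("side")[:,:,::-1]
cv2.imwrite("raw_side3.png",b)
A=cv2.resize(a[220:310,140:320],(400,200),interpolation=cv2.INTER_CUBIC);B=cv2.resize(b[250:400,285:390],(420,600),interpolation=cv2.INTER_CUBIC)
C=np.zeros((600,800,3),np.uint8)
B=cv2.resize(b[240:390,290:390],(400,600),interpolation=cv2.INTER_CUBIC)
C[:200,:400]=A;C[:,400:]=B;cv2.imwrite("pics/v1.png",C)
n=M[:,1];x=M[:,0]
c=P+[0,0,-1]
ring=np.array([proj("side",c+n*6+30*(np.cos(t)*x+np.sin(t)*np.array([0,0,1]))) for t in np.linspace(0,2*np.pi,40)])
r=(ring-[290,240])*4+[400,0];print("pred disc side",r.min(0),r.max(0))
E
```

```text
clock: 11.55
position: [530.7, 167.2, 147.6]
ee_rot: [-0.036, 0.999, 0.0, 0.0]
contact_force: [0.0, -0.8, -2.3]
gripper_width: 11.3
grasp_force: 59.2
clock: 12.35
position: [530.7, 165.3, 147.3]
ee_rot: [-0.035, 0.999, -0.0, 0.0]
contact_force: [0.2, 0.0, -2.2]
gripper_width: 11.3
grasp_force: 59.2
[530.73976305 165.29511506 147.33955379] 93.99819528336361 [ 1.06405359e-05 -3.22566009e-05 -9.99999999e-01]
pred disc side [490.70266883 -27.60673422] [631.62212311  79.5308038 ]
```

View pics/v1.png

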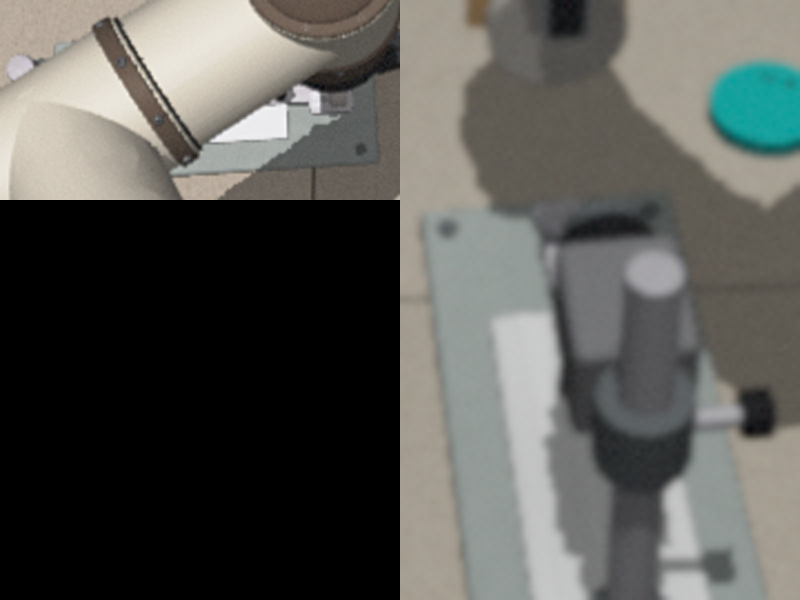

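The disc shows in the side view at u 488-627 with its bottom at v≈84, against a predicted 491-632 and 80. I'll check the lens height more closely on the stored side image, using the box and barrel outlines.

```bash
python3 - <<'E'
from h import *
s=cv2.imread("raw_side.png");t=cv2.imread("raw_top.png")
print("col 338..343 rows 280-310"); print(s[280:310,338:344].mean(2).mean(1).round().astype(int))
A=cv2.resize(s[282:322,320:360],(400,400),interpolation=cv2.INTER_CUBIC);B=cv2.resize(t[235:275,180:220],(400,400),interpolation=cv2.INTER_CUBIC)
a=np.linspace(0,2*np.pi,200)
for n,q,I,o in(("side",(518.5,350.5),A,(320,282)),("top",(517,343.5),B,(180,235))):
  for h,c in((140,(0,0,255)),(150,(0,255,0)),(160,(255,0,0))):
    for yy,zz in [(19*np.cos(x),19*np.sin(x)) for x in a]:
      X,Y=-.072,.9974
      w=[q[0]+X*-60-Y*yy,q[1]+Y*-60+X*yy,h+zz]
      p=(proj(n,w)-o)*10
      if 0<=p[0]<399 and 0<=p[1]<399: I[int(p[1]),int(p[0])]=c
cv2.imwrite("pics/l1.png",np.hstack([A,B]))
E
```

```text
col 338..343 rows 280-310
[151 151 151 151 150 151 151 150 144 130 112  93  77  58  39  28  26  26
  36  57  83 102 108 109 109 109 110 110 109 110]
```

View pics/l1.png

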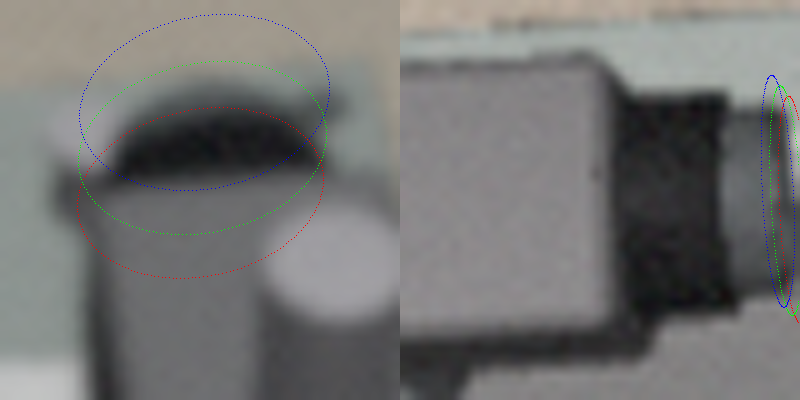

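Both cameras put the lens axis at z ≈ 150: the outline's rows match the h=150 circle in each view. So I raise 3 mm, settle and hand in.

```bash
python3 -m handwheel '[{"x":0,"y":0,"z":0.005,"ax":0,"ay":0,"az":0},{"x":0,"y":0,"z":0.005,"ax":0,"ay":0,"az":0},{"x":0,"y":0,"z":0.005,"ax":0,"ay":0,"az":0},{"x":0,"y":0,"z":0,"ax":0,"ay":0,"az":0},{"x":0,"y":0,"z":0,"ax":0,"ay":0,"az":0},{"x":0,"y":0,"z":0,"ax":0,"ay":0,"az":0},{"x":0,"y":0,"z":0,"ax":0,"ay":0,"az":0},{"x":0,"y":0,"z":0,"ax":0,"ay":0,"az":0}]'
python3 -c "
from bench import arm
print(arm.read_state()['joint_vel'].round(3)); print(arm.job_done())"
```

```text
clock: 13.25
position: [530.7, 165.4, 150.3]
ee_rot: [-0.035, 0.999, -0.0, -0.0]
contact_force: [-0.2, 0.7, -2.6]
gripper_width: 11.2
grasp_force: 59.2
[-0.002 -0.001  0.001  0.     0.001  0.001]
the job is handed in; nothing more can be done
None
```

I shut the hook fully round its stud, then lifted the larger block from the rack's middle slot. I handed the job in at 13.25 s with the block held still about 12 cm in front of the lens, centred and square to it as near as I could measure; no verdict came back.

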